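Spread a retaining ring over a sensor stem

ROBOT

A 6-joint arm with a two-finger parallel gripper is mounted at the origin on the work surface. World frame = base frame: x ahead of the robot, y to its left, z up, the work surface at z = 0. Lengths are in mm, angles in degrees, forces in N, time in s.
With the tool pointing down it reaches from about 300 to 850 mm from the base axis. Payload 4.2 kg.
Tool frame: the origin (TCP) lies midway between the tips of the shut fingers; the grasp point (between the pads) lies 19 mm behind it; z points along the fingers, y is the line along which they close (so a half turn about z gives the same grasp; the last joint's range is limited). The gripper opens to 91 mm and grips with 3 to 60 N. Pads are 32 mm wide; open, the fingers measure 118 mm over their backs; the gripper's body (76 mm by 178 mm) begins 60 mm behind the grasp point.
Start: joints at [62.624, 18.312, 89.639, -0, 72.044, -1.146], TCP at [254.141, 515.806, 213.976] pointing down, gripper open.
Joint ranges: [-177.97, 177.97], [-48.28, 115.42], [12.27, 149.76], [-77.06, 257.06], [2.81, 150.46], [-146.56, 146.56]. Speed limits (degrees/s): [147.25, 147.25, 180, 180, 180, 180].

INTERFACE

Orientations are given as [roll, pitch, yaw] about the fixed x, y, z axes, in that order (R = Rz(yaw) Ry(pitch) Rx(roll)).
In Python, from workcell import env gives the robot as it stands.
- The arm moves only by the shell command python3 -m jog 'ROWS' [FORCE]. ROWS is a JSON object of lists of equal length, an entry for each row: "jaw": the finger opening in mm, from 0 to 91.2; "slide": the shift along the tool's x, y, z in units of 30 mm (1.0 is 30 mm), a list of three; "spin": the turn about the tool's z in units of 8 degrees (1.0 is 8 degrees). In form: {"jaw": [jaw, ...], "slide": [[dx, dy, dz], ...], "spin": [spin, ...]}. A call has 1 to 10 rows; each row shifts and turns the commanded pose from where the row before left it, along the tool's axes as they then stand; what a row does not reach is not made up. A row lasts 1/10 s, in which the tool goes at most 50 mm and 8.59 degrees, less where a joint would pass 70% of its speed; a pose out of reach is approached as far as the arm can. A call is refused whole if a number of a shift passes 1 or a number of a turn 1, either way. A call with a gripper value outside its range is refused whole. The fingers move at their own pace and stop on an object; FORCE is the grip in N (left out, the last holds). Time passes only in rows, so rows that do not move let the fingers close. It gives the time, the measured TCP pose, the force, the opening and the grip force at its end, in the units of the state.
- env.state(): the state, without advancing time (a new reading comes with each control period).
- env.grab_frame(name): name is "side" or "top"; returns the picture (420x560x3 uint8, red, green, blue); there is no depth.
- env.camera_model(name): a dict with "fx", "fy", "cx", "cy" (pixels), "camera_from_world" (4x4, takes a point from world to camera coordinates). Camera axes: x right, y up, looking along -z (the intrinsics and any distortion apply to the point x, -y, -z); pixel columns grow to the right and rows downward; lengths in mm; the calibration is good to about 2 mm. A picture is of the moment at which its call begins. camera_model takes no time and is no camera call.
- env.job_done(): hands the job in; it is judged then, once.
The state is a dict: "time_s": time; "qpos": joint angles; "qvel": joint speeds; "effort": joint torques, N m; "ee_pos": TCP position; "ee_rot": TCP orientation; "force": force on the tool from outside, world axes, zero at the start; "torque": the same for the moment, N m; "gripper_width": finger opening in mm; "gripper_force": force on a finger pad.
Only numpy, scipy, OpenCV 4.12 (cv2) and the standard library are available. Lean on these libraries where they do the work, as an engineer would, in place of code of your own. Each camera call takes 0.05 s, during which the arm holds its last target. There are 200 camera calls.

TASK

Lift the red-handled spreading pliers up and off their hook, squeeze the handles fully so that the black retaining ring on the tips is spread, and bring the ring down over the end of the upright steel stem until it is level with the black groove. Finish while still holding the pliers upright with the handles squeezed: the spread ring stays around the stem, centred and level with the groove, hanging from the pliers without resting on the collar or pressing on the stem. Never force the ring, and leave everything else on the bench where it stands.

Things in the scene. Friction and masses are not known exactly. Their poses are not given: they have to be found in the camera images.
- pliers: Spreading pliers, 0.17 kg, hung tips down on the hook. Origin: centre of the steel link plate (46 mm wide in y, 12 thick, 20 high; brass nut out to x = +18), z up to the handle ends, y from handle to handle. At the start x points from hook tip to post: they come off by lifting 15 mm, then moving 60 mm or more along their -x. A few mm of play on the hook.
- grip (a point): Where to grip, at (0, 0, +78) mm of the pliers, from above, across y. The red handles are bars 14 mm wide in x, 10 thick, z +20 to +100. Released they splay: 62 mm over the outside here, 68 at the ends; squeezed to the stop: parallel, 42 mm. Spring: 11 N each here at the stop. They centre between the fingers; closing drags them against the hook: the arm may give and the grip shift by up to 4 mm.
- handle_left (a joint): How far the handles are squeezed, rad: 0 = released (ring relaxed), 0.131 = at the stop (ring fully spread). Both handles and the ring halves move together; they spring back when let go.
- eye (a point): Middle of the top bar of the wire eye that stands between the handles, at (0, 0, +44) mm of the pliers. Bar 4 mm thick; the opening below it is 12 mm wide and 32 mm high; the hook's 5 mm rod passes through it along x.
- ring_centre (a point): Centre of the black retaining ring at mid-thickness, at (-23, 0, -78) mm of the pliers. The ring is 3 mm thick, 45 mm across, flat at right angles to the pliers' z, and captive on the tips: it never comes off. Its inner tabs stand 12.3 mm from the centre when relaxed (too tight for the stem), about 16.5 mm when fully squeezed.
- ring_gap (a point): Gap of the C-shaped ring, between its two lugs, on the pliers' tips, at (0, 0, -78) mm of the pliers. The halves are hinged at the far side, x = -43 mm. The tips rise from the lugs within x = -4 to +4 mm.
- hook_tip (a point): Upturned tip of the steel hook (5 mm rod), 176 mm above the bench. The hook dips 8 mm to a low point 18 mm back, where the eye hangs, then rises slightly to the post: 12 mm square, near face 56 mm behind the tip, top 178 mm above the bench. Blue foot 110 x 100 x 12 mm. The stand is fixed.
- groove (a point): Middle of the black groove, on the axis of the upright steel stem, 65 mm above the bench. Stem 28 mm in diameter; groove 10 mm high, 23.6 mm in diameter. The stem stands on a fixed grey block 100 x 100 x 40 mm.
- collar_top (a point): Centre of the flat top of the aluminium collar around the stem, 48 mm in diameter, 58 mm above the bench, 7 mm below the middle of the groove: a ring lying on it has its centre 5.5 mm below the groove's middle.
- stem_end (a point): Centre of the stem's free end, 79 mm above the bench, 14 mm above the middle of the groove; its rim tapers over the last 4 mm from 28 to 22 mm in diameter.
- transmitter: Bystander: grey instrument box, 100 x 120 x 85 mm, origin at the centre of its underside.
- beaker: Bystander: glass beaker, 86 mm across and 110 mm high, with a probe standing in it to 166 mm; origin at the centre of its underside.
- jar: Bystander: amber jar, 60 mm across and 85 mm high, origin at the centre of its underside.
- driver: Bystander: screwdriver lying on the bench, about 200 mm long and under 35 mm high.
- mouse: Bystander: black computer mouse, 105 x 60 x 32 mm.
There are look-alikes about, which are no part of the job. Of the things like the part that bears hook_tip, leave any that is orange; of the rest the larger one is meant.

How it is judged (in metres and radians):
On the way:
1. the pliers are lifted up and off the hook, held in the fingers (distance between eye and hook_tip above 0.05 m and height (world z) of pliers above 0.125 m and contact force between the fingers and pliers above 3 N), for 0.1 s.
At the end, for the whole second after the job is handed in: Pliers held still (grip above 5 N), handles squeezed (joint above 0.11 rad), upright within 0.12 rad; ring centre within 3.5 mm of the stem axis and of the groove's middle height; less than 3 N between ring and stem, collar or block (value of joint handle_left above 0.11 rad and contact force between the fingers and pliers above 5 N and horizontal distance between ring_centre and groove below 0.0035 m and z of ring_centre in the frame of groove between -0.0035 and 0.0035 m and angle between pliers's own z axis and vertical below 0.12 rad and contact force between pliers and stem below 3 N and linear speed of pliers below 0.02 m/s); the arm keeps its last pose, push and grip.
It fails at once if a bystander is pushed more than 20 mm (distance of any of transmitter, beaker, jar, driver, mouse from where it was at the start of the episode above 0.02 m).
It fails at once if the ring or pliers are forced against the stem or block with more than 30 N (contact force between pliers and stem above 30 N).
It also fails if it takes over 45 s, if anything falls off the work surface, if the arm or the gripper's body presses on something with over 40 N, if the wrist force passes 120 N, or if a joint passes its speed limit or range.

## Working session

There is one attempt and no reset: what is moved stays moved. The work goes in short steps, Python scripts to look and compute and a shell command to move; the robot and the scene stay as the last step left them, time stands still between calls to the robot, and variables do not carry over. Pictures are saved under pics/ and viewed, at most 10 in all, crops included, and the job is handed in when it is done.

```bash
mkdir -p pics; ls; python3 - <<'E'
from workcell import env
import cv2,numpy as np
for n in("side","top"):
    cv2.imwrite(f"pics/{n}0.png",env.grab_frame(n)[:,:,::-1])
    m=env.camera_model(n); print({k:(np.round(v,3).tolist()) for k,v in m.items() if not isinstance(v,str)})
print(env.state())
E
```

```text
pics
{'fx': 393.243, 'fy': 393.243, 'cx': 285.916, 'cy': 212.849, 'camera_from_world': [[0.974, -0.227, -0.023, -530.85], [0.144, 0.538, 0.831, -206.619], [-0.176, -0.812, 0.556, -1179.549], [0.0, 0.0, 0.0, 1.0]]}
{'fx': 522.084, 'fy': 522.084, 'cx': 283.585, 'cy': 208.474, 'camera_from_world': [[-0.001, -1.0, 0.015, -12.525], [0.983, 0.002, 0.181, -570.225], [-0.181, 0.015, 0.983, -1324.28], [0.0, 0.0, 0.0, 1.0]]}
{'time_s': 0.1, 'qpos': array([ 6.26249275e+01,  1.83470462e+01,  8.96983429e+01, -1.96759943e-03,
        7.20429172e+01, -1.14445108e+00]), 'qvel': array([-0.01732514,  0.04448833, -0.04950455,  0.0072511 ,  0.03942056,
        0.03110625]), 'effort': array([ 2.86483737e-04, -4.13330269e+01, -2.32509327e+01,  7.29595986e-02,
        4.21622931e-02, -3.30675732e-05]), 'ee_pos': array([253.93596348, 515.40052648, 213.22095823]), 'ee_rot': array([-1.79911674e+02,  1.06689971e-04,  1.53769987e+02]), 'force': array([-0.14250231, -0.46840165, -0.42173741]), 'torque': array([-0.02687071, -0.03769411, -0.00157385]), 'gripper_force': 0.0, 'gripper_width': 91.13140847534947}
```

View pics/side0.png

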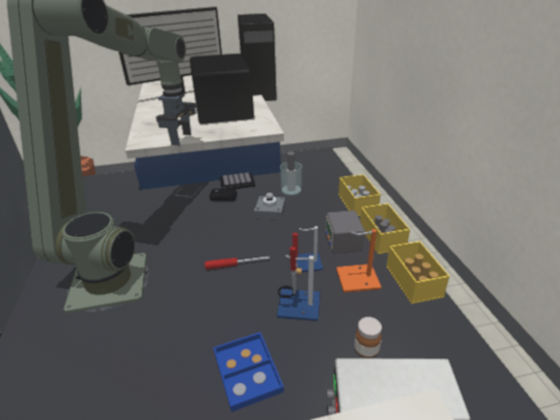

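View pics/top0.png

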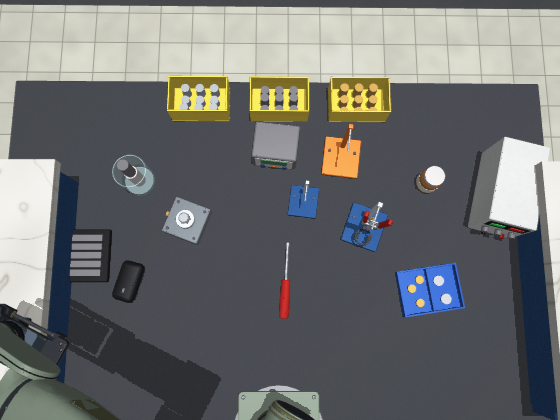

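Both views agree. Stands that could be the hook stand are the small blue one (top 303,200; side 308,262), the orange one (top 342,157; side 360,277), and the large blue one carrying red pliers (top 365,226; side 298,304). I choose the large blue stand. The stem is at top (185,218), side (269,199). I'll check both in one crop.

```bash
cat > h.py <<'E'
from workcell import env
import cv2,numpy as np
M={n:env.camera_model(n) for n in("side","top")}
def proj(n,p):
    m=M[n];c=np.array(m["camera_from_world"])@np.append(np.asarray(p,float),1)
    return np.array([m["cx"]+m["fx"]*c[0]/-c[2],m["cy"]-m["fy"]*c[1]/-c[2]])
def ray(n,uv):
    m=M[n];T=np.array(m["camera_from_world"]);R=T[:3,:3]
    d=R.T@np.array([(uv[0]-m["cx"])/m["fx"],-(uv[1]-m["cy"])/m["fy"],-1.])
    return -R.T@T[:3,3],d/np.linalg.norm(d)
def onz(n,uv,z):
    o,d=ray(n,uv);return o+d*(z-o[2])/d[2]
def tri(a,b):
    (o1,d1),(o2,d2)=ray("side",a),ray("top",b)
    A=np.stack([d1,-d2],1);t=np.linalg.lstsq(A,o2-o1,rcond=None)[0]
    p,q=o1+d1*t[0],o2+d2*t[1];return (p+q)/2,np.linalg.norm(p-q)
def crop(img,x,y,w,h,s):return cv2.resize(img[y:y+h,x:x+w],None,fx=s,fy=s,interpolation=cv2.INTER_CUBIC)
E
python3 - <<'E'
from h import *
s=cv2.imread("pics/side0.png");t=cv2.imread("pics/top0.png")
a=crop(t,330,190,80,70,5);b=crop(s,265,225,80,100,5)[:,:400]
c=crop(t,155,190,60,60,4);d=crop(s,245,180,50,40,4)
o=np.zeros((600,800,3),np.uint8)
o[:350,:400]=a;o[:500,400:]=b;o[355:595,:240]=c;o[355:515,241:399]=d[:, :158]
cv2.imwrite("pics/crop1.png",o)
print(onz("top",(185,218),79),onz("side",(269,196),79),onz("top",(365,226),12))
E
```

```text
[539.87250176 241.55102673  79.        ] [538.09080454 230.81046449  79.        ] [ 529.9232629  -232.89792455   12.        ]
```

View pics/crop1.png

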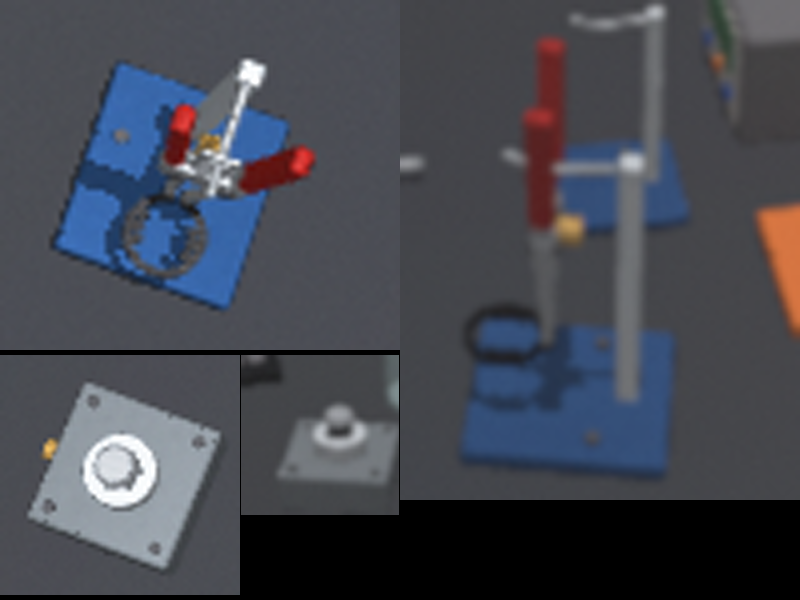

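The crop confirms the large blue stand carrying the red pliers, with the ring toward the robot side and the brass nut toward the post. The grey block with its white collar and stem is also clear. Next I'll measure.

```bash
python3 - <<'E'
from h import *
np.set_printoptions(precision=1,suppress=True)
I={n:[env.grab_frame(n) for _ in range(3)] for n in("side","top")}
I={n:np.mean(v,0).astype(np.uint8) for n,v in I.items()}
for n,box in(("top",(335,195,410,255)),("side",(270,225,325,325))):
    im=I[n];hsv=cv2.cvtColor(im,cv2.COLOR_RGB2HSV)
    x0,y0,x1,y1=box
    roi=np.zeros(im.shape[:2],np.uint8);roi[y0:y1,x0:x1]=255
    red=(cv2.inRange(hsv,(0,150,60),(8,255,255))|cv2.inRange(hsv,(172,150,60),(180,255,255)))&roi
    k,l,st,c=cv2.connectedComponentsWithStats(red)
    print(n,"red",st[1:].tolist(),c[1:])
    cap=red&(im[:,:,0]>(195 if n=="top" else 160)).astype(np.uint8)*255
    k,l,st,c=cv2.connectedComponentsWithStats(cap)
    print(n,"cap",st[1:].tolist(),c[1:])
    wh=cv2.inRange(hsv,(0,0,215 if n=="top" else 170),(180,50,255))&roi
    k,l,st,c=cv2.connectedComponentsWithStats(wh);
    for s_,c_ in zip(st[1:],c[1:]):
        if s_[4]>3: print(n,"white",s_.tolist(),c_)
# blue foot
hsv=cv2.cvtColor(I["top"],cv2.COLOR_RGB2HSV);roi=np.zeros(hsv.shape[:2],np.uint8);roi[195:258,335:395]=255
bl=cv2.inRange(hsv,(100,120,30),(120,255,255))&roi
pts=cv2.findNonZero(bl);h=cv2.convexHull(pts).reshape(-1,2)
w=np.array([onz("top",p,12)[:2] for p in h],np.float32)
r=cv2.minAreaRect(w);print("foot",r)
# block at z=40
roi[:]=0;roi[190:250,155:215]=255
S=cv2.inRange(I["top"],(100,110,110),(255,255,255))&roi
k,l,st,c=cv2.connectedComponentsWithStats(S);i=1+st[1:,4].argmax()
h=cv2.convexHull(np.argwhere(l==i)[:,::-1].astype(np.int32)).reshape(-1,2)
w=np.array([onz("top",p,40)[:2] for p in h],np.float32);print("block",cv2.minAreaRect(w))
# collar/stem top
for th in(190,205,220,235):
    wm=(I["top"].min(2)>th).astype(np.uint8)*255&roi
    k,l,st,c=cv2.connectedComponentsWithStats(wm);i=1+st[1:,4].argmax()
    h=cv2.convexHull(np.argwhere(l==i)[:,::-1].astype(np.int32));e=cv2.fitEllipse(h.astype(np.float32))
    print("collar",th,e,onz("top",e[0],58))
for n,(x,y) in(("top",(172,205)),("side",(258,185))):
    print(n);print(I[n][y:y+26,x:x+26].mean(2).astype(int))
E
```

```text
top red [[363, 211, 6, 12, 46], [378, 219, 15, 9, 79]] [[365.5 216.3]
 [385.2 223.4]]
top cap [[365, 211, 4, 5, 12], [389, 220, 3, 4, 9]] [[366.7 213.2]
 [390.1 221.6]]
top white [378, 202, 5, 5, 16] [380.  204.1]
top white [377, 208, 2, 5, 5] [377.6 210. ]
side red [[290, 233, 7, 37, 148]] [[293.7 249.5]]
side cap [] []
side white [309, 256, 4, 3, 10] [310.8 257. ]
foot ((528.1422119140625, -229.68203735351562), (100.03057098388672, 110.47830963134766), 69.98843383789062)
block ((542.279296875, 246.3748321533203), (98.04287719726562, 97.72315979003906), 69.24415588378906)
collar 190 ((184.49464416503906, 218.3409423828125), (17.37091636657715, 17.78346824645996), 46.19007110595703) [542.4 246.5  58. ]
collar 205 ((184.4357452392578, 218.3872833251953), (17.14967918395996, 17.657135009765625), 58.85668182373047) [542.3 246.7  58. ]
collar 220 ((184.4137725830078, 218.3365936279297), (16.965789794921875, 17.49472427368164), 64.0712890625) [542.4 246.7  58. ]
collar 235 ((184.42779541015625, 218.318359375), (16.6815185546875, 17.443042755126953), 62.84383010864258) [542.5 246.7  58. ]

[... 4978 characters left out ...]
06 104 103
  111 120 122 122 122 121 112  91]
 [123 122 122 121 119 115 111 109 110 111 110 110 108 107 108 107 109 112
  116 121 121 121 121 120 107  84]
 [120 121 121 121 120 120 118 116 115 113 110 109 109 110 114 116 117 120
  122 122 121 121 122 118 100  76]
 [107 116 121 122 122 122 121 121 120 118 116 116 116 117 120 122 122 123
  123 120 119 120 122 116  95  70]
 [ 95 111 121 123 122 122 123 122 122 121 120 121 122 121 122 123 123 122
  121 114 108 113 119 111  90  69]
 [105 113 120 121 121 122 122 122 122 122 122 123 123 123 123 122 122 123
  119 107  96 105 113 105  83  67]
 [102 105 109 111 112 113 114 114 114 115 117 117 118 118 118 118 118 119
  118 110 106 111 112  98  76  64]]
```

```bash
python3 - <<'E'
from h import *
np.set_printoptions(precision=1,suppress=True)
L=tri((294.4,233.2),(366.7,213.2));R=tri((292.4,248.2),(390.1,221.6))
print("caps",L,R,(L[0]+R[0])/2)
d=L[0]-R[0];print("yaw",np.degrees(np.arctan2(d[1],d[0]))-90,np.linalg.norm(d))
for z in(224,227,230):
    a,b=onz("top",(366.7,213.2),z),onz("top",(390.1,221.6),z);d=a-b
    print(z,(a+b)/2,np.degrees(np.arctan2(d[1],d[0]))-90,np.linalg.norm(d))
P=tri((311,256.8),(380,204.1));print("post",P,onz("top",(380,204.1),178))
u=np.array([np.cos(np.radians(-20)),np.sin(np.radians(-20)),0])
p=onz("top",(380,204.1),178);print("tip pred",p-62*u,"eye",p-44*u,proj("top",p-62*u),proj("side",p-62*u-[0,0,2]))
# ring: dark pixels top
im=env.grab_frame("top");x0,y0=350,225
print(im[y0:y0+24,x0:x0+26].max(2))
E
```

```text
caps (array([ 526.5, -200.5,  226. ]), np.float64(2.016324252916359)) (array([ 507.7, -254.3,  223.7]), np.float64(1.4016341194544755)) [ 517.1 -227.4  224.8]
yaw -19.255488060027986 57.025223187532035
224 [ 518.2 -227.6  224. ] -20.073494090899757 56.79182012484062
227 [ 517.7 -227.   227. ] -20.07349409089977 56.64764775767332
230 [ 517.2 -226.4  230. ] -20.0734940908998 56.503475390506
post (array([ 557.9, -242.1,  176.3]), np.float64(1.2269321000883877)) [ 558.2 -241.8  178. ]
tip pred [ 500.  -220.6  178. ] eye [ 516.9 -226.8  178. ] [372.  228.1] [286.7 255.3]
[[ 99 100 102 102 102 101 100 168 108  99 100 101 100  75  60  61  78  91
   91 102 115 174 178 200 145 171]
 [100 100 102 100 103 101 102 100 100  98 100  98  98  91  92  82  89 147
  115  94  90 102 186 182 231 245]
 [103 101 101 102 100 101 101 101 101  99 100 100  78  91  92  93 148 169
  137 132  98 116 195 142 107 158]
 [175 112 104 101 100 100 101 101 102  99 100  83  62  91  92 146  85  95
   95  96  93 153 219  97  77 104]
 [176 177 177 114 102  99 100 101  91  70  38  33  36  47  60  95  78  93
   91  94  96 126
[... 1389 characters left out ...]
98  78  80
   80 123 168 172 171 170 169 169]
 [ 64  78 118  93  96 173 174 101  86  82 101 147 150 103  90  90 102  93
  124 168 172 173 172 169 169 167]
 [ 85  85  58  64  73  82  89 165 157  78  80  81  81  81  80  82  83 125
  168 172 172 171 172 170 167 166]
 [ 86  85  85  85  57  57  62  72  83  91  93  77  70  85  93 112 171 174
  171 171 171 170 169 170 171 169]
 [ 84  85  85  84  87  85  56  57  58  65  77  96  94 170 175 175 173 173
  173 171 169 169 169 170 172 170]
 [ 85  86  84  85  84  84  84  85  84  84  57  61  82 115 142 163 175 172
  174 173 171 171 171 173 173 171]
 [ 86  84  86  86  86  85  85  86  84  85  86  84  86  80  65  89 122 147
  167 176 170 170 172 171 171 174]]
```

```bash
python3 -m jog '{"jaw":[91,91,91,91,91,91,91,91,91,91],"slide":[[0,0,-1],[0,0,-1],[-0.8,-0.96,0],[-0.8,-0.96,0],[-0.8,-0.96,0],[-0.8,-0.96,0],[-0.8,-0.96,0],[-0.8,-0.96,0],[-0.8,-0.96,0],[-0.8,-0.96,0]],"spin":[-0.78,0,0,0,0,0,0,0,0,0]}' 30
python3 -m jog '{"jaw":[91,91,91,91,91,91,91,91,91,91],"slide":[[-0.8,-0.96,0],[-0.8,-0.96,0],[-0.8,-0.96,0],[-0.8,-0.96,0],[-0.8,-0.96,0],[-0.8,-0.96,0],[-0.8,-0.96,0],[-0.8,-0.96,0],[-0.8,-0.96,0],[-0.8,-0.96,0]],"spin":[0,0,0,0,0,0,0,0,0,0]}'
python3 - <<'E'
from h import *
print(proj("top",(495.7,-219.1,48)),proj("side",(495.7,-219.1,48)),proj("top",(517.3,-227,226)))
E
```

```text
time_s: 1.45
ee_pos: [356.0, 232.2, 274.2]
ee_rot: [180.0, 0.0, 160.0]
force: [-0.4, 0.5, -0.8]
gripper_width: 91.1
gripper_force: 0.0
time_s: 2.45
ee_pos: [483.2, -120.6, 274.1]
ee_rot: [180.0, 0.0, 160.0]
force: [1.0, -0.1, 0.4]
gripper_width: 90.8
gripper_force: 0.0
[362.44219236 236.86061303] [286.06341113 291.68674715] [378.28616268 217.61905764]
```

```bash
python3 -m jog '{"jaw":[91,91,91,91,91,91,91],"slide":[[-0.77,-1,0],[-0.77,-1,0],[-0.77,-0.99,0],[0,0,0],[0,0,0.5],[0,0,0],[0,0,0]],"spin":[0,0,0,0,0,0,0]}' 
python3 - <<'E'
from h import *
s=env.grab_frame("side")[:,:,::-1]
cv2.imwrite("pics/s1.png",crop(s,240,180,110,140,4))
E
```

```text
time_s: 3.15
ee_pos: [517.1, -226.4, 259.0]
ee_rot: [180.0, -0.0, 160.0]
force: [0.7, -0.0, 0.2]
gripper_width: 91.0
gripper_force: 0.0
```

View pics/s1.png

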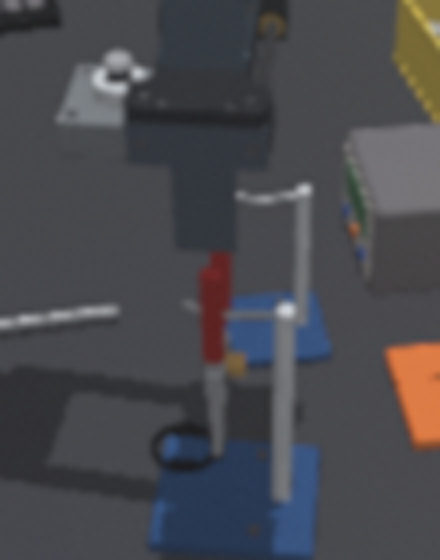

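Side view: the fingers are right above the red handles and the pliers haven't been touched. The near fingertip is at about (291,242). Descend to TCP z 185.

```bash
python3 -c "
from h import *
print(proj('side',(517.1-17.8,-226.4-48.9,259)))"
python3 -m jog '{"jaw":[91,91,91,91,91,91,91],"slide":[[0,0,0.6],[0,0,0.6],[0,0,0.6],[0,0,0.6],[0,0,0.07],[0,0,0],[0,0,0]],"spin":[0,0,0,0,0,0,0]}' 
```

```text
[291.10947218 242.27872461]
time_s: 3.9
ee_pos: [518.1, -227.1, 186.2]
ee_rot: [-180.0, 0.1, 160.0]
force: [0.2, -0.5, -0.5]
gripper_width: 90.8
gripper_force: 0.0
```

```bash
python3 -m jog '{"jaw":[75,65,60,55,50,45,40,38,36,36],"slide":[[0,0,0],[0,0,0],[0,0,0],[0,0,0],[0,0,0],[0,0,0],[0,0,0],[0,0,0],[0,0,0],[0,0,0]],"spin":[0,0,0,0,0,0,0,0,0,0]}' 30
python3 -m jog '{"jaw":[36,36,36,36],"slide":[[0,0,0],[0,0,0],[0,0,0],[0,0,0]],"spin":[0,0,0,0]}'
```

```text
time_s: 4.9
ee_pos: [518.1, -227.9, 186.5]
ee_rot: [-179.9, 0.2, 160.0]
force: [-1.5, -0.5, 5.9]
gripper_width: 41.1
gripper_force: 30.0
time_s: 5.3
ee_pos: [518.1, -227.9, 186.5]
ee_rot: [-179.9, 0.2, 160.0]
force: [-1.0, -0.7, 7.8]
gripper_width: 40.7
gripper_force: 30.0
```

```bash
python3 -m jog '{"jaw":[36,36,36,36,36],"slide":[[0,0,-0.2],[0,0,-0.2],[0,0,-0.15],[0,0,0],[0,0,0]],"spin":[0,0,0,0,0]}'
python3 - <<'E'
from h import *
s=env.grab_frame("side")[:,:,::-1];t=env.grab_frame("top")[:,:,::-1]
o=np.zeros((560,800,3),np.uint8);o[:,:400]=crop(s,250,190,80,112,5);o[:350,400:]=crop(t,330,190,80,70,5)
cv2.imwrite("pics/s2.png",o)
E
```

```text
time_s: 5.8
ee_pos: [517.3, -226.9, 201.2]
ee_rot: [180.0, -0.0, 160.0]
force: [-0.9, -1.0, -2.1]
gripper_width: 40.8
gripper_force: 30.0
```

View pics/s2.png

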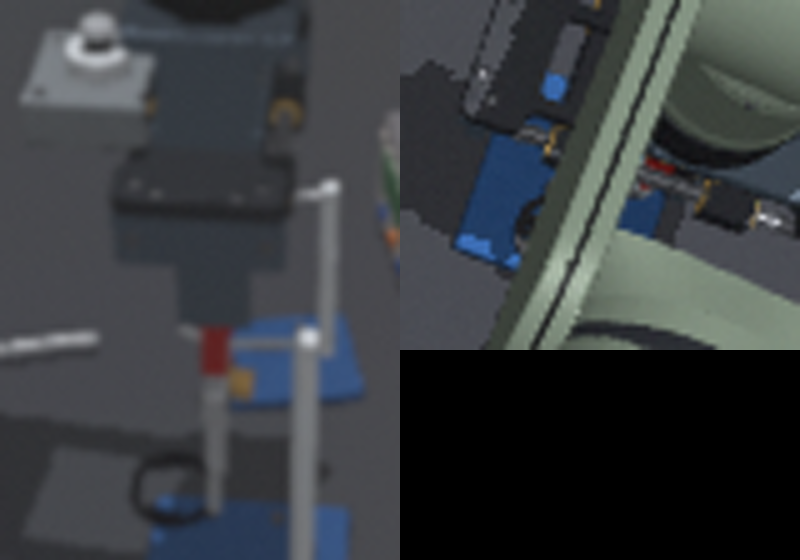

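Side view: the pliers are held in the fingers. The tool force equals the pliers' weight, so the eye is off the rod. I'll raise it 4 mm more, then slide out along tool +x (pliers −x).

```bash
python3 -m jog '{"jaw":[36,36,36,36],"slide":[[0,0,-0.13],[0.3,0,0],[0.3,0,0],[0,0,0]],"spin":[0,0,0,0]}'
python3 -m jog '{"jaw":[36,36,36,36,36,36],"slide":[[0.4,0,0],[0.4,0,0],[0.5,0,0],[0.6,0,0],[0,0,0],[0,0,0]],"spin":[0,0,0,0,0,0]}'
```

```text
time_s: 6.3
ee_pos: [498.8, -220.2, 205.3]
ee_rot: [180.0, -0.1, 160.0]
force: [0.4, 0.1, -1.9]
gripper_width: 41.2
gripper_force: 30.0
time_s: 6.9
ee_pos: [446.8, -201.4, 205.6]
ee_rot: [180.0, 0.1, 160.0]
force: [-0.4, -0.1, -2.4]
gripper_width: 40.9
gripper_force: 30.0
```

```bash
python3 - <<'E'
from h import *
s=env.grab_frame("side")[:,:,::-1]
cv2.imwrite("pics/s3.png",crop(s,230,190,100,110,5))
E
```

```text
(no output)
```

View pics/s3.png

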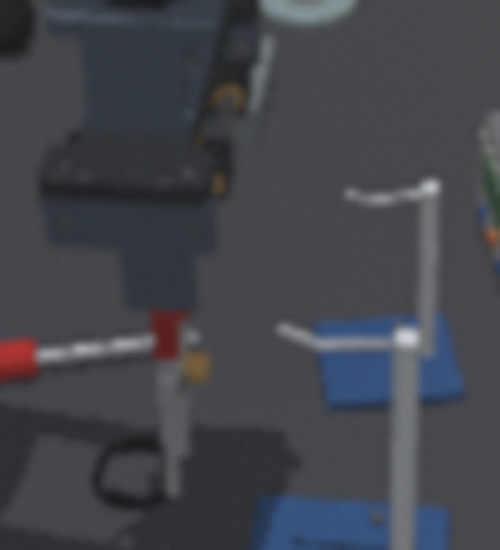

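The pliers are off the hook, which now stands empty. They hang upright with the ring at about (257,284). Now lift and carry them to the stem.

```bash
python3 -m jog '{"jaw":[36,36,36,36,36,36,36,36,36,36],"slide":[[0,0.3,-0.6],[0.1,0.7,-0.6],[0.13,0.9,-0.3],[0.13,1,0],[0.13,1,0],[0.13,1,0],[0.13,1,0],[0.13,1,0],[0.13,1,0],[0.13,1,0]],"spin":[0,0,0,0,0,0,0,0,0,0]}'
python3 -m jog '{"jaw":[36,36,36,36,36,36,36,36,36,36],"slide":[[0.13,1,0],[0.13,1,0],[0.13,1,0],[0.13,1,0],[0.13,1,0],[0.13,1,0],[0.13,0.6,0],[0.1,0.3,0],[0,0,0],[0,0,0]],"spin":[0,0,0,0,0,0,0,0,0,0]}'
python3 -m jog '{"jaw":[36,36,36,36,36,36,36,36,36,36],"slide":[[0,0,0],[0,0,0],[0,0,0],[0,0,0],[0,0,0],[0,0,0],[0,0,0],[0,0,0],[0,0,0],[0,0,0]],"spin":[-0.4,-0.8,-1,-1,-1,-1,-1,-1,-1,-1]}'
python3 -m jog '{"jaw":[36,36,36,36,36],"slide":[[0,0,0],[0,0,0],[0,0,0],[0,0,0],[0,0,0]],"spin":[-1,-0.7,-0.35,0,0]}'
```

```text
time_s: 7.95
ee_pos: [507.0, 62.6, 250.2]
ee_rot: [180.0, 0.0, 160.0]
force: [0.5, 0.0, -1.2]
gripper_width: 41.1
gripper_force: 30.0
time_s: 8.95
ee_pos: [548.2, 265.2, 250.2]
ee_rot: [-179.9, 0.0, 160.0]
force: [0.1, -0.4, -2.5]
gripper_width: 40.7
gripper_force: 30.0
time_s: 9.95
ee_pos: [548.2, 264.5, 250.7]
ee_rot: [-180.0, -0.0, -126.2]
force: [0.5, -0.2, -2.7]
gripper_width: 40.5
gripper_force: 30.0
time_s: 10.45
ee_pos: [548.3, 265.1, 250.5]
ee_rot: [-180.0, -0.0, -110.1]
force: [-0.9, 0.3, -1.1]
gripper_width: 40.7
gripper_force: 30.0
```

```bash
python3 - <<'E'
from h import *
s=env.grab_frame("side")[:,:,::-1];t=env.grab_frame("top")[:,:,::-1]
cv2.imwrite("pics/sr.png",s);cv2.imwrite("pics/tr.png",t)
o=np.zeros((480,800,3),np.uint8);o[:,:400]=crop(s,245,155,50,60,8);o[:,400:]=crop(t,160,190,50,60,8)
cv2.imwrite("pics/s4.png",o)
E
```

```text
(no output)
```

View pics/s4.png

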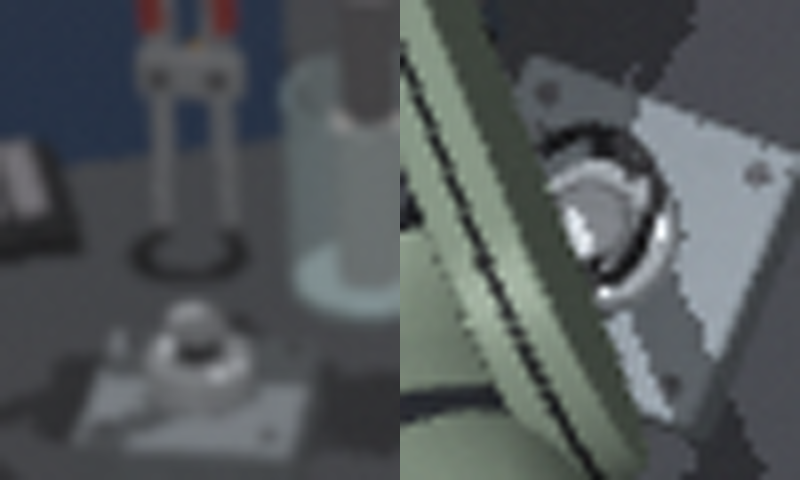

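Top view: the right half of the ring is visible over the block, encircling the stem end at about (183,216). Side view: the ring hangs above the stem at about (268,186), with the stem end at (269,194). I'll compute the offset.

```bash
cat > ring.py <<'E'
from h import *
from scipy.ndimage import map_coordinates
from scipy.optimize import least_squares
np.set_printoptions(precision=1,suppress=True)
st=env.state();p=st["ee_pos"];yaw=np.radians(st["ee_rot"][2])
tx=np.array([np.cos(yaw),np.sin(yaw),0])
nom=p+23*tx+[0,0,-137]
print("TCP",p,"nominal ring",nom)
t=np.mean([env.grab_frame("top") for _ in range(3)],0).mean(2);s=np.mean([env.grab_frame("side") for _ in range(3)],0).mean(2)
def edges(im,n,z,c,a0,a1,th,inn=False,r=np.arange(15,32,.25)):
    out=[]
    for a in np.radians(np.arange(a0,a1,6)):
        w=np.array([c+rr*np.array([np.cos(a),np.sin(a),0]) for rr in r]);w[:,2]=z
        uv=np.array([proj(n,q) for q in w]);v=map_coordinates(im,[uv[:,1],uv[:,0]],order=1)
        i=v[:28].argmin();j=np.where(v[i:]>th)[0]
        if v[i]<th-25 and len(j):out.append((np.degrees(a),r[i+j[0]],v[i],v[i+j[0]:][:6].max()))
    return np.array(out)
E
python3 - <<'E'
from ring import *
print("proj nom",proj("top",nom),proj("side",nom),"stem",proj("top",(542.4,246.6,79)),proj("side",(542.4,246.6,79)),proj("side",(542.4,246.6,58)))
print(edges(t,"top",nom[2]+1.5,nom,-180,180,85))
print(edges(s,"side",nom[2],nom,-180,180,62))
print(t[203:230,175:196].astype(int))
print(s[180:196,258:280].astype(int))
E
```

```text
TCP [548.3 265.5 250.4] nominal ring [540.4 243.9 113.4]
proj nom [181.7 215.5] [268.5 185.9] stem [183.1 217. ] [269.3 193.7] [269.6 198.6]
[[-168.    28.2   55.3   94.8]
 [-162.    26.5   36.1  129. ]
 [-156.    20.5   57.6   94.9]
 [-138.    26.5   53.1  132.8]
 [-132.    26.5   48.3  137.8]
 [-126.    25.5   46.9  127.9]
 [-120.    25.    36.9  129. ]
 [-114.    24.8   36.8  144. ]
 [-108.    24.8   33.7  136.7]
 [-102.    24.8   37.6  185. ]
 [ -54.    27.5   58.2  116.2]
 [ -48.    28.2   56.6  131.4]
 [ -42.    27.5   55.2  126.6]
 [ -36.    27.8   47.3  120.4]
 [ -30.    29.8   37.2  100.6]
 [ -24.    29.2   28.8   91.1]
 [ -18.    29.5   28.3   93.2]
 [ -12.    29.2   32.9   92.9]
 [  -6.    29.    42.9   92.3]
 [   0.    28.8   53.1   92.4]
 [   6.    28.    24.6   92.5]
 [  12.    27.    29.4   91.9]
 [  18.    27.5   28.3   91.8]
 [  24.    29.2   27.2   88.2]
 [  30.    29.2   31.3   87.1]]
[]
[[ 91  92  92  81  91  93  93  92  93  93  93  94  93  93  92 151 154 147
  141 107  79]
 [ 87  92  92  92  92  91  92  92  91  92  93  93  92  92  94 149 153 154
  156 153 140]
 [
[... 3012 characters left out ...]
8  59  59  52  44  42  47  57
   67  70  71  71]
 [ 70  71  70  65  57  52  49  48  49  49  48  49  49  48  48  54  61  67
   71  71  71  70]
 [ 70  71  70  70  67  65  63  61  60  60  59  59  59  60  62  66  69  71
   71  71  71  70]
 [ 71  71  70  71  70  71  69  69  68  68  70  71  70  69  70  70  71  71
   71  71  71  71]
 [ 70  70  70  70  70  70  70  71  76  87  95  95  88  77  73  69  69  70
   71  71  70  71]
 [ 70  71  71  71  70  70  70  77 100 123 133 131 114  94  79  66  61  65
   70  72  71  71]
 [ 70  70  70  70  71  71  71  86 116 130 131 127 115 102  86  66  54  57
   64  69  70  71]
 [ 71  75  75  71  71  72  73  89 108 113 111 109 105 101  92  74  56  51
   57  64  69  70]]
```

```bash
python3 - <<'E'
from ring import *
up=[(182,205.0),(184,204.9),(180,205.5),(186,205.4),(188.3,206),(189,207),(190.2,208),(191,209),(191.5,210),(192,211),(192.5,212)]
lo=[(191.4,218),(191,219),(190.4,220),(189.95,221),(189.6,222),(188.6,223),(187.6,224)]
for z in(nom[2],nom[2]+1.5):
    U=np.array([onz("top",q,z) for q in up]);L=np.array([onz("top",q,z) for q in lo])
    pv=np.array([-tx[1],tx[0],0]);pv*=np.sign(pv[0])
    def f(q):
        c=np.array([q[0],q[1],z])
        return np.r_[np.linalg.norm(U-c-q[2]*pv,axis=1)-22.5,np.linalg.norm(L-c+q[2]*pv,axis=1)-22.5]
    r=least_squares(f,[nom[0],nom[1],4.]);print(z,r.x,"vs nom",r.x[:2]-nom[:2],r.fun)
E
```

```text
TCP [548.3 266.1 250.2] nominal ring [540.4 244.5 113.2]
113.21809457408278 [540.9 241.2   4.2] vs nom [ 0.5 -3.3] [ 0.4  0.2  0.6 -0.3  0.5 -0.6 -0.4 -0.3 -0.4 -0.1  0.5  0.8  0.3 -0.3
 -0.3  0.4  0.   0.3]
114.71809457408278 [540.6 241.    4.2] vs nom [ 0.2 -3.5] [ 0.4  0.2  0.6 -0.3  0.5 -0.6 -0.4 -0.3 -0.4 -0.1  0.5  0.8  0.3 -0.3
 -0.3  0.4  0.   0.3]
```

Model fit is good (half spread 4.2 mm, as expected): the ring needs to move (+1.7, +5.5) mm, which is tool x −5.75. Correct that, then lower to just above the stem end.

```bash
python3 -m jog '{"jaw":[36,36,36,36,36,36],"slide":[[-0.19,0,0],[0,0,0.3],[0,0,0.3],[0,0,0.13],[0,0,0],[0,0,0]],"spin":[0,0,0,0,0,0]}'
python3 - <<'E'
from ring import *
o=np.zeros((480,800),np.uint8);o[:,:400]=crop(s,245,155,50,60,8).clip(0,255);o[:,400:]=crop(t,160,190,50,60,8).clip(0,255)
cv2.imwrite("pics/s5.png",o)
print(t[203:228,176:196].astype(int))
print(s[186:206,258:280].astype(int))
E
```

```text
time_s: 11.75
ee_pos: [550.3, 271.4, 228.2]
ee_rot: [180.0, -0.0, -110.0]
force: [-0.0, -0.2, -0.4]
gripper_width: 41.2
gripper_force: 30.0
TCP [550.3 271.4 228.2] nominal ring [542.4 249.8  91.2]
[[ 92  92  81  92  93  93  92  93  93  92  94  93  93 147 155 154 146 141
  108  78]
 [ 93  91  92  93  92  93  93  93  93  94  94  93 148 153 154 154 154 156
  153 141]
 [ 93  91  91  92  92  90  89  92  92  94  92  94 148 153 154 155 154 154
  154 155]
 [ 90  90  90  87  67  59  36  38  43  74  82 147 153 154 154 155 154 154
  155 156]
 [ 84  47  58  31  28  28  31  28  28  27  59  84 148 153 155 153 154 154
  155 156]
 [ 70  34  28  27  47  54  72  33  28  32  55  55  76 124 152 155 153 155
  156 156]
 [ 44  31  24  52  90  93  80  41  33  31  53  57  62  60 148 154 154 156
  156 155]
 [ 90  70  85  91  92 115 127 128 118  72  57  69  75  58 101 150 154 156
  155 154]
 [ 76  91  93  95 124 156 160 160 162 162 105  62  56  56  56  91 151 155
  155 155]
 [ 64  91 105 160 159 159 129 128 128 143 160  93  57  87  64  76 151 155
  156 155]
 [ 63  86 158 159 128 103 119 126 120 112 113 111 124
[... 2383 characters left out ...]
6  68  65  62  79 109 122 113
   92  81  79  79]
 [ 73  79  80  78  90 119 138 142 116  73  51  48  51  66  97 120 126 117
   97  83  80  80]
 [ 80  86  87  87  93 112 125 126 113  94  82  77  82 102 134 141 129 114
   95  82  80  81]
 [105 110 110 109 107 110 118 122 122 121 122 122 122 126 139 137 122 107
   93  86  87  88]
 [120 124 123 121 112 106 108 113 120 133 147 152 147 139 129 120 112 104
   94 100 108 110]
 [124 126 126 124 116 107 104 105 112 124 137 141 136 127 117 111 108 102
   98 110 120 123]
 [125 126 125 123 117 107 101 104 107 113 119 120 117 113 111 108 107 104
  107 117 124 125]
 [125 122 119 111 101  93  93  99 105 110 112 113 111 110 111 110 112 115
  118 123 124 125]]
```

View pics/s5.png

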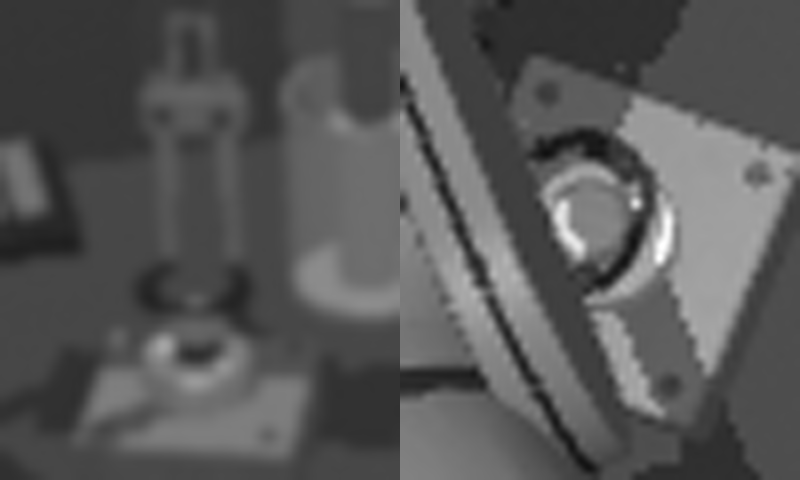

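```bash
python3 - <<'E'
from ring import *
up=[(182,205.5),(184,205.6),(181,206),(180,206.2),(187.3,207),(188.5,208),(189.45,209),(190.0,210),(191.2,211),(191.35,212)]
lo=[(190.5,218),(190.2,219),(189.7,220),(189.35,221),(188.8,222),(188.25,223),(187.25,224),(186.25,225)]
for z in(88,91.2,92.7):
    U=np.array([onz("top",q,z) for q in up]);L=np.array([onz("top",q,z) for q in lo])
    pv=np.array([-tx[1],tx[0],0]);pv*=np.sign(pv[0])
    def f(q):
        c=np.array([q[0],q[1],z])
        return np.r_[np.linalg.norm(U-c-q[2]*pv,axis=1)-22.5,np.linalg.norm(L-c+q[2]*pv,axis=1)-22.5]
    r=least_squares(f,[nom[0],nom[1],4.]);e=np.array([542.4,246.6])-r.x[:2]
    print(z,r.x,"to stem",e,"tool",e@tx[:2],e@[-.94,.342])
    print(r.fun)
print(proj("side",(542.4,246.6,91.2)))
E
```

```text
TCP [550.4 271.5 228.7] nominal ring [542.5 249.9  91.7]
88 [543.5 247.7   4.5] to stem [-1.1 -1.1] tool 1.4013336215215637 0.6207147597720741
[ 0.8  0.6 -0.1  0.1 -0.2 -0.5 -0.6 -0.9  0.7  0.3  0.8  0.3 -0.3 -0.2
 -0.2  0.1  0.   0.5]
91.2 [542.9 247.2   4.4] to stem [-0.5 -0.6] tool 0.7114228423561019 0.2930081740406495
[ 0.8  0.6 -0.1  0.1 -0.2 -0.5 -0.6 -0.9  0.7  0.3  0.7  0.3 -0.3 -0.2
 -0.2  0.1  0.   0.5]
92.7 [542.7 246.9   4.4] to stem [-0.3 -0.3] tool 0.38804324432323156 0.13944067571953978
[ 0.8  0.6 -0.1  0.1 -0.2 -0.5 -0.6 -0.9  0.7  0.3  0.7  0.3 -0.3 -0.2
 -0.2  0.1  0.   0.5]
[269.2 190.8]
```

Both views put the ring within about 0.7 mm of the stem axis, at about (184,216) top and (269,190) side. Lower in stages, watching the force.

```bash
python3 -m jog '{"jaw":[36,36,36,36,36,36],"slide":[[0.017,0,0.1],[0,0,0.1],[0,0,0.1],[0,0,0.1],[0,0,0],[0,0,0]],"spin":[0,0,0,0,0,0]}'
python3 -m jog '{"jaw":[36,36,36,36,36,36],"slide":[[0,0,0.1],[0,0,0.1],[0,0,0.1],[0,0,0.1],[0,0,0],[0,0,0]],"spin":[0,0,0,0,0,0]}'
```

```text
time_s: 12.95
ee_pos: [550.1, 271.0, 216.2]
ee_rot: [180.0, -0.0, -110.0]
force: [-0.5, -0.1, -1.4]
gripper_width: 41.1
gripper_force: 30.0
time_s: 13.55
ee_pos: [550.1, 271.0, 204.3]
ee_rot: [180.0, -0.0, -110.0]
force: [0.7, -0.6, -1.3]
gripper_width: 41.1
gripper_force: 30.0
```

```bash
python3 -m jog '{"jaw":[36,36,36,36],"slide":[[0,0,0.07],[0,0,0.07],[0,0,0],[0,0,0]],"spin":[0,0,0,0]}'; for i in 1; do
python3 -m jog '{"jaw":[36,36],"slide":[[0,0,0.03],[0,0,0]],"spin":[0,0]}'|grep -E "pos|force:"
python3 -m jog '{"jaw":[36,36],"slide":[[0,0,0.03],[0,0,0]],"spin":[0,0]}'|grep -E "pos|force:"
done
python3 - <<'E'
from h import *
s=np.mean([env.grab_frame("side") for _ in range(3)],0)[:,:,::-1];t=env.grab_frame("top")[:,:,::-1]
o=np.zeros((480,800,3),np.uint8);o[:,:400]=crop(s.astype(np.uint8),245,155,50,60,8);o[:,400:]=crop(t,160,190,50,60,8)
cv2.imwrite("pics/s6.png",o)
E
```

```text
time_s: 13.95
ee_pos: [550.1, 271.0, 200.1]
ee_rot: [180.0, 0.0, -110.0]
force: [0.9, 0.0, -1.2]
gripper_width: 40.8
gripper_force: 30.0
ee_pos: [550.0, 271.0, 199.2]
force: [-1.1, 0.2, -1.8]
gripper_force: 30.0
ee_pos: [550.0, 270.9, 198.2]
force: [0.0, 0.5, -1.2]
gripper_force: 30.0
```

View pics/s6.png

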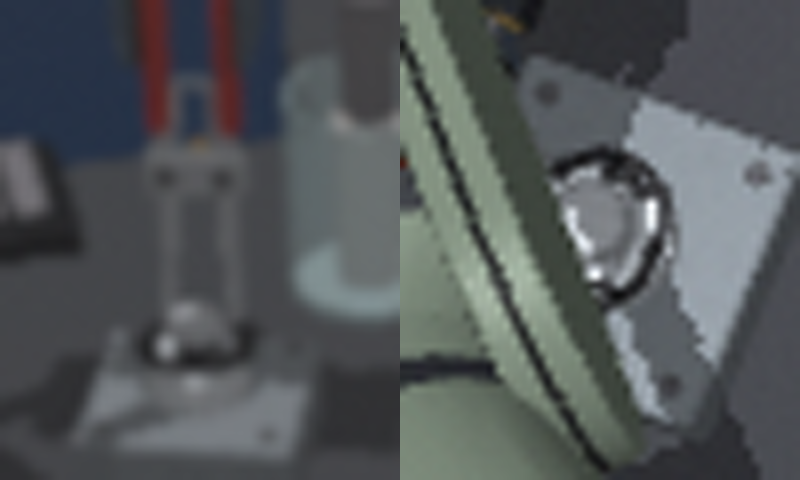

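The ring now surrounds the stem, at about (269,198) in the side view, and there is no contact yet. I'll touch the collar gently for a height reference, then rise 5.5 mm.

```bash
python3 -m jog '{"jaw":[36,36,36],"slide":[[0,0,0.025],[0,0,0],[0,0,0]],"spin":[0,0,0]}'|grep -E "pos|force:"
python3 -m jog '{"jaw":[36,36,36],"slide":[[0,0,0.025],[0,0,0],[0,0,0]],"spin":[0,0,0]}'|grep -E "pos|force:"
```

```text
ee_pos: [550.1, 271.0, 197.6]
force: [0.1, 0.5, -2.3]
gripper_force: 30.0
ee_pos: [550.1, 271.0, 196.9]
force: [-0.3, -0.5, -1.0]
gripper_force: 30.0
```

```bash
python3 -m jog '{"jaw":[36,36,36],"slide":[[0,0,0.02],[0,0,0],[0,0,0]],"spin":[0,0,0]}'|grep -E "pos|force:"
```

```text
ee_pos: [550.1, 271.0, 196.3]
force: [0.5, 0.4, -1.9]
gripper_force: 30.0
```

```bash
python3 -m jog '{"jaw":[36,36,36],"slide":[[0,0,0.02],[0,0,0],[0,0,0]],"spin":[0,0,0]}'|grep -E "pos|force:"
```

```text
ee_pos: [550.2, 271.0, 196.0]
force: [-1.0, -0.5, 0.7]
gripper_force: 30.0
```

```bash
python3 -m jog '{"jaw":[36,36,36],"slide":[[0,0,0.02],[0,0,0],[0,0,0]],"spin":[0,0,0]}'|grep -E "pos|force:"
```

```text
ee_pos: [550.2, 271.1, 195.8]
force: [-0.4, 0.4, 4.6]
gripper_force: 30.0
```

```bash
python3 -m jog '{"jaw":[36,36,36],"slide":[[0,0,0.02],[0,0,0],[0,0,0]],"spin":[0,0,0]}'|grep -E "pos|force:"
```

```text
ee_pos: [550.3, 271.2, 195.7]
force: [-1.3, -0.3, 7.6]
gripper_force: 30.0
```

Contact at TCP z ≈ 196.1. Rise to 201.6.

```bash
python3 -m jog '{"jaw":[36,36,36,36,36],"slide":[[0,0,-0.12],[0,0,-0.12],[0,0,0],[0,0,0],[0,0,0]],"spin":[0,0,0,0,0]}'
python3 - <<'E'
from ring import *
print(proj("side",(542.4,246.6,65)))
print(t[204:230,176:198].astype(int))
print(s[192:204,258:280].astype(int))
E
```

```text
time_s: 16.85
ee_pos: [549.9, 270.9, 201.1]
ee_rot: [180.0, -0.0, -110.0]
force: [0.0, 0.2, -1.0]
gripper_width: 41.0
gripper_force: 30.0
TCP [549.9 270.9 201.1] nominal ring [542.  249.3  64.1]
[269.5 196.9]
[[ 91  92  92  93  92  93  93  92  92  94  93  93  91 149 153 153 154 156
  152 141 133  97]
 [ 89  91  91  93  92  90  91  92  93  94  91  92  92 149 154 154 154 154
  154 156 157 116]
 [ 89  91  92  91  91  91  92  93  93  93  92  93  94 150 155 155 154 154
  155 156 156 157]
 [ 73  91  92  93  93  92  93  93  93  93  93  91 149 154 155 154 154 154
  155 156 156 156]
 [ 64  84  91  92  93  92  77  61  60  46  58  74 139 152 154 155 153 155
  156 156 156 156]
 [ 65  74  84  45  54  39  27  30  30  27  28  28  53 100 148 155 154 156
  155 154 155 155]
 [ 64  74  85  36  29  29  33  94  89  36  27  24  53  56  78 148 154 155
  155 154 156 155]
 [ 64  64  57  34  30  87 155 161 132  51  31  61  55  60  61  56 149 155
  155 155 156 155]
 [ 64  64  87 102 121 156 129 128 128 113  93  68  57  70 110  62 102 151
  156 155 156 157]
 [ 64  64  63 153 129 101 118 126 120 113 114 141  99 
[... 1944 characters left out ...]
0 100 100  98  95  81  56  38
   44  58  68  72]
 [ 82  96  90  69  48  39  77 126 123  97  90  93  90  85  85  79  58  39
   47  64  74  78]
 [ 82  90  84  69  51  40  75 123 117  79  66  68  66  60  61  59  47  42
   56  72  79  80]
 [ 85  90  83  74  63  50  62  87  81  52  41  41  40  39  44  48  54  60
   69  77  80  80]
 [ 89  89  82  78  76  77  81  80  72  64  62  66  76  76  72  77  89  91
   84  81  81  80]
 [104  99  90  87  85  92 103 106 106 110 115 123 138 132 113 106 108 104
   92  83  84  84]
 [119 116 111 107  97  96 105 111 117 132 146 154 158 147 126 114 110 104
   93  90  98 100]
 [124 125 124 120 107  99 102 106 112 125 137 142 138 128 118 111 107 102
   96 104 115 117]]
```

```bash
python3 - <<'E'
from ring import *
up=[(183,208),(185,207.7),(182,208.35),(181,208.6),(180,208.9),(189,209),(190.35,210),(191.5,211),(192.05,212),(193.2,213),(193.4,214)]
lo=[(191.7,221),(191.5,222),(191.4,223),(190.55,224),(190,225),(189,226),(188,227)]
for z in(64.6,66.1):
    U=np.array([onz("top",q,z) for q in up]);L=np.array([onz("top",q,z) for q in lo])
    pv=np.array([-tx[1],tx[0],0]);pv*=np.sign(pv[0])
    def f(q):
        c=np.array([q[0],q[1],z])
        return np.r_[np.linalg.norm(U-c-q[2]*pv,axis=1)-22.5,np.linalg.norm(L-c+q[2]*pv,axis=1)-22.5]
    r=least_squares(f,[nom[0],nom[1],4.]);e=np.array([542.4,246.6])-r.x[:2]
    print(z,r.x,"to stem",e,"tool",e@tx[:2],e@[-.94,.342]);print(r.fun)
E
```

```text
TCP [550.1 271.  201.6] nominal ring [542.2 249.3  64.6]
64.6 [542.  246.9   5.1] to stem [ 0.4 -0.3] tool 0.14641596873971027 -0.5001293167626104
[-0.1  0.2 -0.2  0.2  0.7 -0.5 -0.6 -0.2 -0.5  1.1  0.8 -0.2 -0.1  0.5
 -0.3 -0.  -0.2  0.2]
66.1 [541.7 246.7   5.1] to stem [ 0.7 -0.1] tool -0.17468914417072454 -0.6460347795093311
[-0.1  0.2 -0.3  0.1  0.7 -0.5 -0.6 -0.2 -0.5  1.1  0.8 -0.2 -0.1  0.5
 -0.3 -0.1 -0.2  0.2]
```

The ring is centred within about 0.6 mm, at 5.0–5.5 mm above the collar touch, with no lateral load. Settle briefly and hand in.

```bash
python3 -m jog '{"jaw":[36,36,36,36],"slide":[[0,0,0],[0,0,0],[0,0,0],[0,0,0]],"spin":[0,0,0,0]}' && python3 -c "
from workcell import env
print(env.job_done())"
```

```text
time_s: 17.85
ee_pos: [550.1, 271.0, 201.7]
ee_rot: [-180.0, 0.0, -110.0]
force: [-0.1, 0.6, -1.6]
gripper_width: 40.7
gripper_force: 30.0
the job is handed in; nothing more can be done
None
```

The job is handed in, though the call returned no verdict: the pliers are still held upright and squeezed, with the spread ring around the stem, about 0.6 mm off its axis and level with the groove, and no contact force showing.

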